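Move the battery pack from the charger to the cordless chopper

TASK

The battery pack is charged: press the charger's release button so that the pack springs loose, draw it out of the charger's rails and slide it the same way round into the rails of the cordless chopper, until it is fully home and its catch has clicked and keeps it there. Press the button and push the pack in gently, never ramming it against the stop, and leave the mug, the tin and the salt shaker where they are.

Things in the scene. Friction and masses are not known exactly. Their poses are not given: they have to be found in the camera images.
- pack: Black battery pack, 64 long (x) x 56 wide (y) x 56 high. Origin: centre of its underside; +x is its front, which enters a bay first. A flat foot (64 x 56 x 8 high) carries a block to hold: 38 wide (y), x -20 to 28, z 8 to 56, and behind it a thumb ledge to push on, flat rear face at x = -32, 38 wide, z 0 to 18. A pocket under the front takes a bay's tooth. 0.16 to 0.28 kg.
- charger: Grey charger, fixed, 182 long (x -102 to 80) x 84 wide. Origin: on the counter under the middle of a pack that is home; +x: the way a pack slides in. Floor 12 above the counter: open runway x -102 to -40, flared guide walls to -22, then to 28 two rails with lips over the pack's foot; behind them an end block, 32 high, with the button. Two sprung pins push a freed pack back 14 to 20.
- charger_home (a point): Where the pack's origin is when home in the charger: on the bay's floor, 12 above the counter; axes as charger. A tooth that snaps up into the pack's pocket holds it here. Rail tops are 26.5 above the counter (14.5 above this point), gap between lips 41; the foot has 1.2 play each side and 1.5 upward. Only from 58 or more back along -x can the pack be lifted out or set down.
- charger_button (a point): Middle of the top of the charger's release button: ribbed block 24 (x) x 34 (y) standing 8 proud of the end block, 40 above the counter, 61 from charger's origin along +x. Pressed straight down it lowers the tooth: travel 7, 2 N at first, 4 to 6 N at the bottom, then a hard stop. Past 5 it frees the pack, which springs back at once. Comes up when let go.
- charger_catch (a joint): Travel of the charger's button and tooth, in m: 0 up, 0.007 fully pressed.
- chopper: Cordless chopper, fixed: a grey base with a bay of exactly the charger's form and sizes (same origin, axes, floor, runway, rails, end block, button, pins, tooth), empty; only its end block with catch, pins and stop is adjustable along x (see chopper_home). Behind it a round steel bowl with black lid and knob, 108 across, 130 high, its middle 142 from the origin along +x.
- chopper_home (a point): The pack's origin when home in the chopper lies here (bay floor, 12 above the counter, axes as chopper) or up to 5 farther in or out along x, as the end block was set; no pose tells where. Pushing meets the pins (3 N from 14 before home, 5 N at home) and the tooth, 5 to 12 N in all; the tooth snaps up at home, a hard stop follows 2 on. A pack not caught springs back 14 to 20.
- chopper_mouth (a point): Point on the chopper's runway floor 70 before home (along -x), 12 above the counter, axes as chopper. A pack set down with its origin here stands free before the flared mouth, whose walls start 40 before home, 36 either side of the middle, and narrow to 29 at 22 before home, where the rails begin. The runway ends 32 behind this point.
- chopper_catch (a joint): Travel of the chopper's tooth and button, in m: 0 up, 0.007 fully down. The pack's nose pushes it down about 4 mm while sliding over it, from about 16 before home on; it springs back to 0 when the pack is caught. (The chopper's button need not be touched.)
- mug: Red mug, 84 x 116 x 96 high, bystander. Origin: centre of its underside.
- tin: Food tin, 75 across, 58 high, bystander. Origin: centre of its underside.
- salt: Salt shaker, 44 across, 90 high, bystander. Origin: centre of its underside.
Things that resemble listed ones, but are neither listed nor needed, are in the scene too. Of the things like the pack, leave any that is blue or orange; of the rest the larger one is meant.

How it is judged:
By the outcome, as a careful person would: the job done as asked, in the order asked, and still so for the second after the job is handed in, with the robot touching nothing.
It also fails if it takes over 58 s, if anything falls off the work surface, if the arm or the gripper's body presses on something with over 40 N, if the wrist force passes 120 N, or if a joint passes its speed limit or range.

ROBOT

A 7-joint arm with a two-finger parallel gripper is mounted at the origin on a cart in front of the work surface, level with it; the furniture and walls round the work are solid. World frame = base frame: x ahead of the robot, y to its left, z up, the work surface at z = 0. Lengths are in m, angles in rad, forces in N, time in s.
With the tool pointing down it reaches from about 0.425 to 0.875 m from the base axis. Payload 4.7 kg.
Tool frame: the origin (TCP) lies where the fingers leave the gripper's body, on its centre line; the fingertips stand 70 mm ahead of it and the grasp point (between the pads) lies 51 mm ahead of it; z points along the fingers, y is the line along which they close (so a half turn about z gives the same grasp; the last joint's range is limited). The gripper opens to 87 mm and grips with 3 to 60 N. Pads are 19 mm wide; open, the fingers measure 117 mm over their backs; the gripper's body (75 mm by 190 mm) begins 51 mm behind the grasp point.
Start: joints at [1.203, 0.321, -0.07, 1.45, 0.023, 1.371, -0.057], TCP at [0.242, -0.603, 0.292] pointing down, gripper open.
Joint ranges: [-2.86, 2.86], [-0.3, 2.09], [-1.38, 1.24], [0.06, 2.45], [-1.56, 4.7], [0.09, 2.05], [-2.69, 2.69]. Speed limits (rad/s): [2.57, 2.57, 3.14, 3.14, 3.14, 3.14, 3.14].

INTERFACE

Orientations are given as a rotation vector (axis times angle).
In Python, from bench import ctrl gives the robot as it stands.
- The arm moves only by the tool drive_tool, never from a script. Its argument "motion" is a list of rows, each a list of 3 entries, a list of its own where there are three numbers: the shift along the tool's x, y, z in cm, then the turn, a rotation vector about the tool's x, y, z in degrees, then the opening, from -1 (shut) to 1 (fully open). In form: [[[x, y, z], [ax, ay, az], claw], ...]. A call has 1 to 12 rows; each row shifts and turns the commanded pose from where the row before left it, along the tool's axes as they then stand; what a row does not reach is not made up. A row lasts 1/8 s, in which the tool goes at most 62.5 mm and 10.7 degrees, less where a joint would pass 70% of its speed; a pose out of reach is approached as far as the arm can. A call with a gripper value outside its range is refused whole. The fingers move at their own pace and stop on an object; "force" is the grip in N (left out, the last holds). Time passes only in rows, so rows that do not move let the fingers close. It gives the time, the measured TCP pose, the force, the opening and the grip force at its end, in the units of the state.
- ctrl.get_state(): the state, without advancing time (a new reading comes with each control period).
- ctrl.get_image(name): name is "scene" or "top" or "wrist"; returns the picture (384x512x3 uint8, red, green, blue); there is no depth.
- ctrl.calibration(name): a dict with "K" (3x3 intrinsics, pixels), "distortion" ([k1, k2, p1, p2, k3] as OpenCV has them; the pictures are not rectified), "origin" and "attitude" of the camera in the world; the wrist camera has in their place "tool_from_camera" (4x4, takes a point from camera to tool coordinates, whose origin is the TCP and whose axes are the flange's). Camera axes: x right, y up, looking along -z (the intrinsics and any distortion apply to the point x, -y, -z); pixel columns grow to the right and rows downward; lengths in m; the calibration is good to about 2 mm. A picture is of the moment at which its call begins: read the wrist's pose just before it. calibration takes no time and is no camera call.
- ctrl.close_job(): hands the job in; it is judged then, once.
The state is a dict: "time": time; "joint_positions": joint angles; "qd": joint speeds; "joint_torque": joint torques, N m; "position": TCP position; "tool_rot": TCP orientation; "ft_force": force on the tool from outside, world axes, zero at the start; "torque": the same for the moment, N m; "grip_width": opening from 0.0 (shut) to 1.0 (fully open); "grip_force": force on a finger pad.
Only numpy, scipy, OpenCV 4.12 (cv2) and the standard library are available. Lean on these libraries where they do the work, as an engineer would, in place of code of your own. Each camera call takes 0.05 s, during which the arm holds its last target. There are 200 camera calls.

## Working session

There is one attempt and no reset: what is moved stays moved. The work goes in short steps, Python scripts to look and compute and a tool call to move; the robot and the scene stay as the last step left them, time stands still between calls to the robot, and variables do not carry over. Pictures are saved under pics/ and viewed, at most 10 in all, crops included, and the job is handed in when it is done.

Besides the shell and the picture viewer there is one more tool, called after ">>>" by a JSON object that holds its "method" and its "body", one argument or row to a line. drive_tool: Moves the arm, as the interface text tells. Its arguments: {"type":"object","properties":{"motion":{"type":"array","items":{"type":"array"}},"force":{"type":"number"}},"required":["motion"]}

```bash
ls; mkdir -p pics
python3 - <<'E'
from bench import ctrl
import cv2,numpy as np
for n in("scene","top"):
    im=ctrl.get_image(n); cv2.imwrite(f"pics/{n}0.png",im[:,:,::-1]); c=ctrl.calibration(n); print(n,c)
print(ctrl.calibration("wrist"));print(ctrl.get_state())
a=cv2.imread("pics/scene0.png");b=cv2.imread("pics/top0.png")
E
```

```text
pics
scene {'K': array([[407.36941295,   0.        , 246.97172594],
       [  0.        , 407.36941295, 188.87943948],
       [  0.        ,   0.        ,   1.        ]]), 'distortion': array([0.01213099, 0.        , 0.        , 0.        , 0.        ]), 'origin': array([-0.05407446,  1.1309129 ,  0.86563898]), 'attitude': array([ 0.30654949, -1.31857263, -2.38280383])}
top {'K': array([[423.22080353,   0.        , 254.51039296],
       [  0.        , 423.22080353, 190.24953523],
       [  0.        ,   0.        ,   1.        ]]), 'distortion': array([-0.09893165,  0.        ,  0.        ,  0.        ,  0.        ]), 'origin': array([ 0.26234093, -0.00653261,  1.36876519]), 'attitude': array([ 0.16176186, -0.1428235 , -1.58475566])}
{'K': array([[338.60536331,   0.        , 250.20661607],
       [  0.        , 338.60536331, 194.66542584],
       [  0.        ,   0.        ,   1.        ]]), 'distortion': array([-0.07258323,  0.        ,  0.        ,  0.        ,  0.        ]), 'tool_from_camera': array([[-4.59692803e-05,  9.58533214e-01,  2.84980835e-01,
         7.89811890e-02],
  
[... 288 characters left out ...]
array([ 1.20314677,  0.32178343, -0.07008138,  1.4515293 ,  0.02257495,
        1.3708071 , -0.05691788]), 'qd': array([-7.81780908e-04, -2.14777518e-03,  1.69944439e-03, -1.59953407e-03,
       -1.20549715e-03, -5.72750582e-04, -1.79983351e-05]), 'joint_torque': array([-4.51598144e-04, -4.92569447e+01, -4.05682884e-01, -3.13396132e+01,
       -6.40230230e-02,  3.95070633e-02,  6.86712588e-05]), 'position': array([ 0.24198288, -0.6028814 ,  0.2912602 ]), 'tool_rot': array([-3.08287276e+00, -5.95696686e-01,  6.23788233e-04]), 'ft_force': array([-0.07885667, -0.11020691, -0.27780984]), 'torque': array([-0.0142611 , -0.04138279,  0.0419351 ]), 'grip_force': 0.0, 'grip_width': 1.000900199159563}
```

View pics/top0.png

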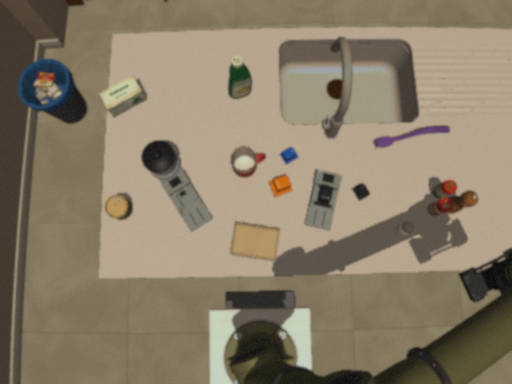

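View pics/scene0.png

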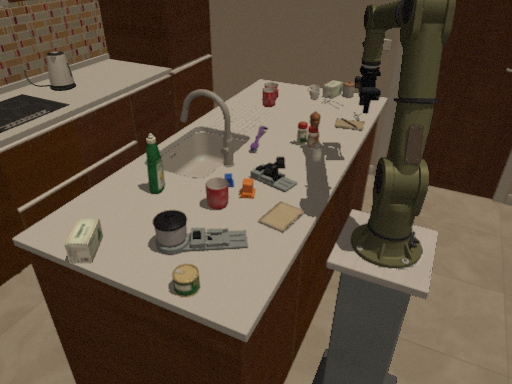

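```bash
cat > h.py <<'E'
import cv2,numpy as np
from scipy.spatial.transform import Rotation as R
from bench import ctrl
def pose(n,st=None):
    c=ctrl.calibration(n)
    if n!="wrist": return c,R.from_rotvec(c['attitude']).as_matrix(),c['origin']
    st=st or ctrl.get_state(); T=c['tool_from_camera'];Rt=R.from_rotvec(st['tool_rot']).as_matrix()
    return c,Rt@T[:3,:3],Rt@T[:3,3]+st['position']
def ray(n,px,z,st=None):
    c,A,o=pose(n,st)
    p=cv2.undistortPoints(np.array(px,float).reshape(-1,1,2),c['K'],c['distortion']).reshape(-1,2)
    d=np.c_[p[:,0],-p[:,1],-np.ones(len(p))]@A.T
    return o+d*((z-o[2])/d[:,2])[:,None]
def proj(n,P,st=None):
    c,A,o=pose(n,st); q=(np.atleast_2d(P)-o)@A*[1,-1,-1]
    return cv2.projectPoints(q,np.zeros(3),np.zeros(3),c['K'],c['distortion'])[0].reshape(-1,2)
E
python3 - <<'E'
import cv2,numpy as np
b=cv2.imread("pics/top0.png")
z=lambda x,y:cv2.resize(b[y:y+90,x:x+80],None,fx=5,fy=5,interpolation=cv2.INTER_CUBIC)
cv2.imwrite("pics/c1.png",np.hstack([z(295,155),z(138,138)]))
E
```

```text
(no output)
```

View pics/c1.png

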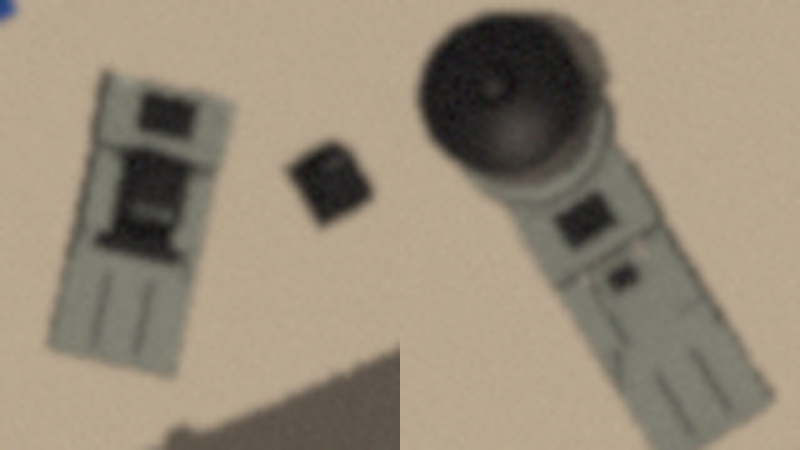

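Run:
```python
from h import *
def L(n,px,z): return ray(n,px,z)[:,:2]
o=np.array([295,155]);o2=np.array([138,138])
r=lambda l,o:np.array(l)/5+o
cb=L("top",r([[167,114]],o),.04)[0]; cr=L("top",r([[48,347],[173,377]],o),.012).mean(0)
hb=L("top",r([[185,220]],o2),.04)[0]; hr=L("top",r([[255,450],[375,395]],o2),.012).mean(0)
for b,e in((cb,cr),(hb,hr)):
    d=b-e; l=np.linalg.norm(d); d/=l
    print("btn",b,"end",e,"len",l,"yaw",np.degrees(np.arctan2(d[1],d[0])),"org",b-d*.061,e+d*.102)
print("bystanders", L("top",[[245,161]],.09),L("top",[[119,206]],.058),L("top",[[255,241]],.0),L("top",[[440,205]],0.05),L("top",[[361,191],[281,185],[289,155]],.03))
s=ctrl.get_state();print(R.from_rotvec(s['tool_rot']).as_matrix().round(3))
```

```text
btn [ 0.55869944 -0.23152504] end [ 0.40243509 -0.19154566] len 0.16129754015587933 yaw -14.350976072984022 org [ 0.49960291 -0.21640551] [ 0.50125224 -0.21682749]
btn [0.5552957  0.26357844] end [0.42570667 0.18220225] len 0.15302091510409813 yaw 32.12700951153275 org [0.50363654 0.23113877] [0.51208755 0.23644563]
bystanders [[0.60670875 0.03463899]] [[0.47717687 0.43884189]] [[0.36386783 0.00897124]] [[ 0.46046529 -0.58515807]] [[ 0.5151388  -0.33681385]
 [ 0.54025384 -0.07863199]
 [ 0.64012121 -0.10793111]]
[[ 0.928  0.373 -0.001]
 [ 0.373 -0.928  0.002]
 [-0.    -0.002 -1.   ]]
```

Candidates for the pack: black block in the charger (325,193), small black block (361,191), blue (289,155), orange (281,185). I choose the one in the charger, since it is black and the larger. The close crop shows it seated with the button in front at +x.

>>> {"method": "drive_tool", "body": {
  "motion": [
    [[4.8, -3.3, 0.5], [0, 0, 0], 1],
    [[4.8, -3.3, 0.5], [0, 0, 0], 1],
    [[4.8, -3.3, 0.5], [0, 0, 0], 1],
    [[4.8, -3.3, 0.5], [0, 0, 0], 1],
    [[4.8, -3.3, 0.5], [0, 0, 0], 0],
    [[4.8, -3.3, 0.5], [0, 0, 0], -1],
    [[4.8, -3.3, 0.5], [0, 0, 0], -1],
    [[4.8, -3.3, 0.5], [0, 0, 0], -1],
    [[0, 0, 0], [0, 0, 9], -1],
    [[0, 0, 0], [0, 0, 9], -1],
    [[0, 0, 0], [0, 0, 9], -1],
    [[0, 0, 0], [0, 0, 9], -1]
  ]
}}

```text
time: 1.6
position: [0.4999, -0.215, 0.2517]
tool_rot: [-3.117, 0.394, 0.002]
ft_force: [-0.1, -0.1, 0.5]
grip_width: 0.175
grip_force: 0.0
```

Run:
```python
from h import *
import pickle
for i in range(1):
    s=ctrl.get_state(); im=ctrl.get_image("wrist")
pickle.dump(s,open("s1.pkl","wb")); cv2.imwrite("pics/w1.png",im[:,:,::-1])
print(s['position'],R.from_rotvec(s['tool_rot']).as_matrix().round(4),s['qd'].round(3),s['joint_positions'].round(2))
```

```text
[ 0.49985187 -0.21500358  0.25173618] [[ 9.685e-01 -2.489e-01 -1.000e-03]
 [-2.489e-01 -9.685e-01  3.000e-04]
 [-1.000e-03 -1.000e-04 -1.000e+00]] [-0.076 -0.008  0.085  0.003 -0.014 -0.003 -1.233] [ 0.68  0.14 -0.35  1.76  0.05  1.25 -1.51]
```

View pics/w1.png

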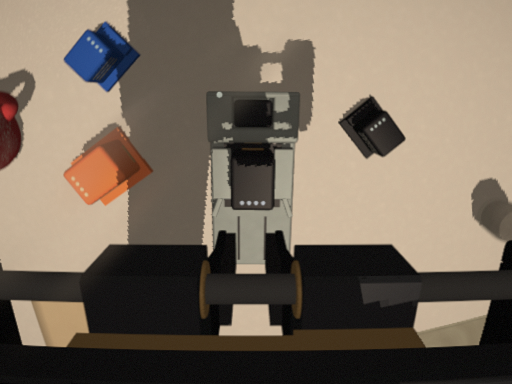

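The wrist view shows the charger upright. The button is at (253,112), the pack's top is around (252,180) with its four dots at the rear, and the end block's far corners are at (207,93) and (300,93).

Run:
```python
from h import *
import pickle,time
ctrl.get_image("wrist");ctrl.get_image("wrist")
s=ctrl.get_state(); im=ctrl.get_image("wrist")[:,:,::-1]
pickle.dump(s,open("s1.pkl","wb")); cv2.imwrite("pics/w2.png",im)
print(s['position'],s['qd'].round(3)[6])
Rm=R.from_rotvec(s['tool_rot']).as_matrix();print("toolyaw",np.degrees(np.arctan2(Rm[1,0],Rm[0,0])))
cv2.imwrite("pics/w2c.png",cv2.resize(im[75:275,190:320],None,fx=4,fy=3,interpolation=cv2.INTER_CUBIC)[:600])
```

```text
[ 0.49993966 -0.21503942  0.25187494] 0.023
toolyaw -13.968302915131302
```

View pics/w2c.png

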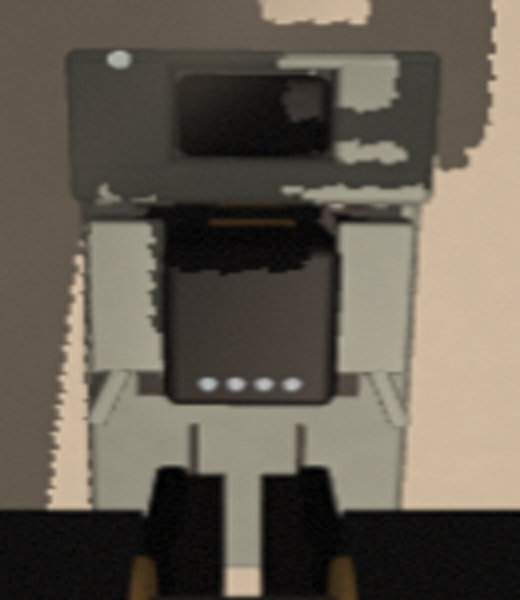

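```bash
cat > loc.py <<'E'
from h import *
def show(name,px,z,s): 
    q=ray("wrist",px,z,s)[:,:2]; print(name,q.round(4).tolist()); return q
E
python3 - <<'E'
from loc import *
import pickle
s=pickle.load(open("s1.pkl","rb"))
f=lambda l:np.array(l)/[4,3]+[190,75]
b=show("btn",f([[255,116]]),.04,s)[0]
e=show("far",f([[70,52],[438,52]]),.032,s)
p=show("packtop rear l,r",f([[168,400],[336,400]]),.068,s)
print("widths",np.linalg.norm(e[1]-e[0]),np.linalg.norm(p[1]-p[0]))
r=show("runway l r at cy 490",f([[93,490],[403,490]]),.012,s)
u=b-p.mean(0);print("btn-packrear",np.linalg.norm(u),"(81) yaw",np.degrees(np.arctan2(u[1],u[0])))
v=e[0]-e[1];print("yaw far edge",np.degrees(np.arctan2(-v[0],v[1])))
u=e.mean(0)-r.mean(0);print("yaw far-run",np.degrees(np.arctan2(u[1],u[0])), np.linalg.norm(r[0]-r[1]))
E
```

```text
btn [[0.5597, -0.2323]]
far [[0.5875, -0.1967], [0.5677, -0.2765]]
packtop rear l,r [[0.4879, -0.195], [0.4791, -0.2303]]
widths 0.0822316520301155 0.03641344854760218
runway l r at cy 490 [[0.442, -0.159], [0.4219, -0.2396]]
btn-packrear 0.07866751968896057 (81) yaw -14.48121921867393
yaw far edge -13.946634359815581
yaw far-run -14.362994593341964 0.08310768123340341
```

>>> {"method": "drive_tool", "body": {
  "motion": [
    [[3.1, 0.1, 0], [0, 0, 0], -1],
    [[3.1, 0.1, 0], [0, 0, 0], -1],
    [[0, 0, 4], [0, 0, 0.2], -1],
    [[0, 0, 4.5], [0, 0, 0], -1],
    [[0, 0, 3.5], [0, 0, 0], -1],
    [[0, 0, 1.5], [0, 0, 0], -1],
    [[0, 0, 0.3], [0, 0, 0], -1],
    [[0, 0, 0], [0, 0, 0], -1],
    [[0, 0, 0], [0, 0, 0], -1]
  ]
}}

```text
time: 2.92
position: [0.5607, -0.2326, 0.1159]
tool_rot: [3.116, -0.391, 0.004]
ft_force: [-0.2, 0.2, 0.6]
grip_width: 0.007
grip_force: 0.0
```

Run:
```python
from h import *
ctrl.get_image("wrist"); s=ctrl.get_state(); print(s['position'],s['ft_force'],s['grip_width'])
```

```text
[ 0.56058666 -0.2325541   0.11570822] [-0.16451903  0.00990664 -0.43149896] 0.009504499067983755
```

>>> {"method": "drive_tool", "body": {
  "motion": [
    [[0, 0, 0.2], [0, 0, 0], -1],
    [[0, 0, 0.2], [0, 0, 0], -1],
    [[0, 0, 0.15], [0, 0, 0], -1],
    [[0, 0, 0.15], [0, 0, 0], -1],
    [[0, 0, 0], [0, 0, 0], -1],
    [[0, 0, 0], [0, 0, 0], -1]
  ]
}}

```text
time: 3.72
position: [0.5599, -0.2323, 0.1073]
tool_rot: [3.117, -0.392, 0.0]
ft_force: [-0.5, -1.2, 1.0]
grip_width: 0.005
grip_force: 0.8
```

>>> {"method": "drive_tool", "body": {
  "motion": [
    [[0, 0, 0.1], [0, 0, 0], -1],
    [[0, 0, 0.1], [0, 0, 0], -1],
    [[0, 0, 0.05], [0, 0, 0], -1],
    [[0, 0, 0], [0, 0, 0], -1],
    [[0, 0, 0], [0, 0, 0], -1]
  ]
}}

```text
time: 4.35
position: [0.5599, -0.2323, 0.1049]
tool_rot: [3.117, -0.392, 0.001]
ft_force: [-0.4, -0.5, 3.4]
grip_width: 0.005
grip_force: 1.4
```

Run:
```python
from h import *
s=ctrl.get_state(); im=ctrl.get_image("wrist"); cv2.imwrite("pics/w3.png",im[:,:,::-1]); s=ctrl.get_state();print(s['position'],s['ft_force'],s['grip_width'])
t=ctrl.get_image("top")[155:245,275:385,::-1]; sc=ctrl.get_image("scene")[130:220,220:330,::-1]
cv2.imwrite("pics/ts3.png",np.hstack([cv2.resize(x,None,fx=3.6,fy=3.6,interpolation=cv2.INTER_CUBIC) for x in(t,sc)]))
print([k for k in s])
```

```text
[ 0.55991294 -0.23230032  0.10486462] [0.21587639 0.11892172 2.798127  ] 0.0033797249535738737
['time', 'joint_positions', 'qd', 'joint_torque', 'position', 'tool_rot', 'ft_force', 'torque', 'grip_force', 'grip_width']
```

View pics/ts3.png

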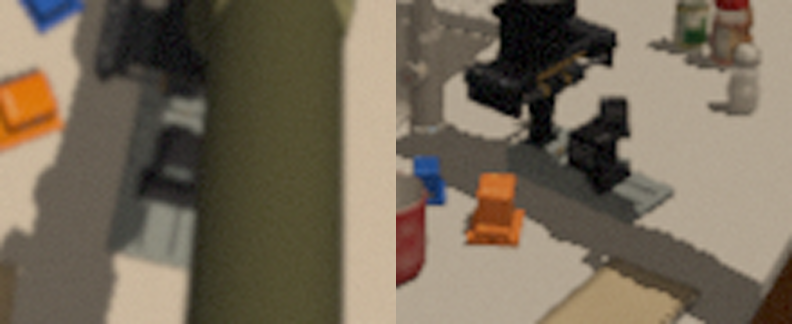

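The pack stands behind the fingers. I can't yet tell whether it is freed, so I'll press a little deeper, let go and look.

>>> {"method": "drive_tool", "body": {
  "motion": [
    [[0, 0, 0.1], [0, 0, 0], -1],
    [[0, 0, 0.05], [0, 0, 0], -1],
    [[0, 0, 0], [0, 0, 0], -1],
    [[0, 0, 0], [0, 0, 0], -1]
  ]
}}

```text
time: 5.0
position: [0.5599, -0.2323, 0.1034]
tool_rot: [3.117, -0.392, 0.001]
ft_force: [1.2, 0.3, 3.3]
grip_width: 0.01
grip_force: 1.6
```

>>> {"method": "drive_tool", "body": {
  "motion": [
    [[0, 0, -0.5], [0, 0, 0], -1],
    [[0, 0, -2], [0, 0, 0], -1],
    [[-1, 0, -4], [0, 0, 0], -1],
    [[-3, 0, -4], [0, 0, 0], 0],
    [[-3, 0, -2], [0, 0, 0], 1],
    [[-2, 0, 0], [0, 0, 0], 1],
    [[0, 0, 0], [0, 0, 0], 1],
    [[0, 0, 0], [0, 0, 0], 1]
  ]
}}

```text
time: 6.0
position: [0.473, -0.21, 0.2286]
tool_rot: [3.117, -0.391, 0.001]
ft_force: [-0.7, 0.2, 0.0]
grip_width: 0.486
grip_force: 0.0
```

Run:
```python
from h import *
import pickle
ctrl.get_image("wrist")
s=ctrl.get_state(); im=ctrl.get_image("wrist")[:,:,::-1]
pickle.dump(s,open("s2.pkl","wb")); cv2.imwrite("pics/w4.png",im)
print(s['position'],s['ft_force'])
cv2.imwrite("pics/w4c.png",cv2.resize(im[50:250,180:330],None,fx=4,fy=3,interpolation=cv2.INTER_CUBIC))
```

```text
[ 0.47318067 -0.20992575  0.22834677] [-1.09022706 -0.54518181  0.31308956]
```

View pics/w4c.png

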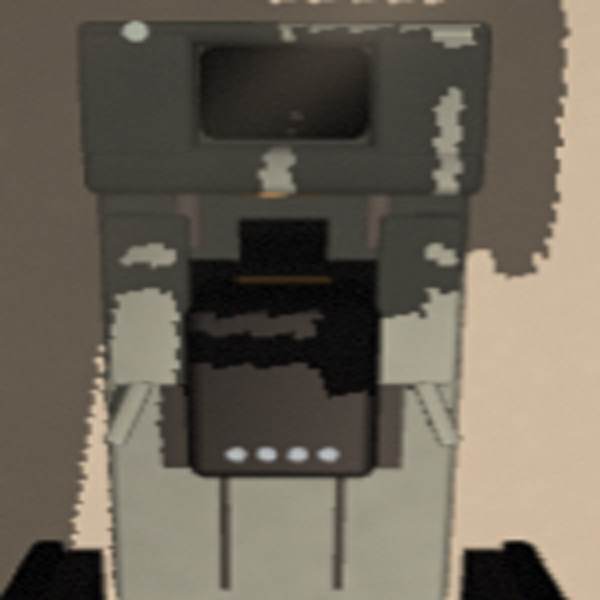

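The pack has sprung back: a gap shows between it and the end block, and its rear top edge is at about (251,208).

Run:
```python
from loc import *
import pickle
s=pickle.load(open("s2.pkl","rb"))
f=lambda l:np.array(l)/[4,3]+[180,50]
b=show("btn",f([[285,92]]),.04,s)[0]
p=show("rear",f([[189,475],[376,475]]),.068,s).mean(0)
d=np.array([np.cos(np.radians(-14.2)),np.sin(np.radians(-14.2))])
o=b-.061*d; print("shift",((p-o)@d)+.02)
g=p+.02*d; Rm=R.from_rotvec(s['tool_rot']).as_matrix()
print("pack org",g,"yaw",np.degrees(np.arctan2(Rm[1,0],Rm[0,0])))
print("tool delta to x=+3mm, TCP z .104", Rm.T@(np.r_[g+.003*d,.104]-s['position']))
print("bench check old org", .5005,-.217)
```

```text
btn [[0.5598, -0.232]]
rear [[0.4698, -0.1894], [0.4607, -0.2254]]
shift -0.016764687872534347
pack org [ 0.48462612 -0.21230797] yaw -14.307560930661179
tool delta to x=+3mm, TCP z .104 [ 0.01464546 -0.0004948   0.12435087]
bench check old org 0.5005 -0.217
```

>>> {"method": "drive_tool", "body": {
  "motion": [
    [[1.5, 0, 2], [0, 0, 0], 1],
    [[0, 0, 4], [0, 0, 0], 1],
    [[0, 0, 4], [0, 0, 0], 1],
    [[0, 0, 2], [0, 0, 0], 1],
    [[0, 0, 0.4], [0, 0, 0], 1],
    [[0, 0, 0], [0, 0, 0], 1],
    [[0, 0, 0], [0, 0, 0], -1],
    [[0, 0, 0], [0, 0, 0], -1],
    [[0, 0, 0], [0, 0, 0], -1],
    [[0, 0, 0], [0, 0, 0], -1],
    [[0, 0, 0], [0, 0, 0], -1],
    [[0, 0, 0], [0, 0, 0], -1]
  ],
  "force": 25
}}

```text
time: 7.6
position: [0.4871, -0.2137, 0.1043]
tool_rot: [3.117, -0.392, -0.0]
ft_force: [-0.6, -0.3, 0.2]
grip_width: 0.438
grip_force: 25.0
```

>>> {"method": "drive_tool", "body": {
  "motion": [
    [[-0.5, 0, 0], [0, 0, 0], -1],
    [[-1, 0, 0], [0, 0, 0], -1],
    [[-1, 0, 0], [0, 0, 0], -1],
    [[-1, 0, 0], [0, 0, 0], -1],
    [[-1, 0, 0], [0, 0, 0], -1],
    [[-1, 0, 0], [0, 0, 0], -1],
    [[0, 0, 0], [0, 0, 0], -1],
    [[0, 0, 0], [0, 0, 0], -1]
  ]
}}

```text
time: 8.6
position: [0.4338, -0.2001, 0.1042]
tool_rot: [3.117, -0.392, 0.0]
ft_force: [0.2, -0.4, -0.6]
grip_width: 0.435
grip_force: 25.0
```

>>> {"method": "drive_tool", "body": {
  "motion": [
    [[0, 0, -1], [0, 0, 0], -1],
    [[0, 0, -4], [0, 0, 0], -1],
    [[0, 0, -5], [0, 0, 0], -1],
    [[0, -1, -5], [0, 0, 0], -1],
    [[-0.9, -4.7, -1], [0, 0, 0], -1],
    [[-0.9, -4.7, 0], [0, 0, 0], -1],
    [[-0.9, -4.7, 0], [0, 0, 0], -1],
    [[-0.9, -4.7, 0], [0, 0, 0], -1],
    [[-0.9, -4.7, 0], [0, 0, 0], -1],
    [[-0.9, -4.7, 0], [0, 0, 0], -1],
    [[-0.9, -4.7, 0], [0, 0, 0], -1],
    [[-0.8, -4.4, 0], [0, 0, 0], -1]
  ]
}}

```text
time: 10.1
position: [0.4597, 0.1905, 0.2649]
tool_rot: [-3.117, 0.391, -0.002]
ft_force: [-0.1, -1.0, -1.8]
grip_width: 0.432
grip_force: 25.0
```

>>> {"method": "drive_tool", "body": {
  "motion": [
    [[0, 0, 0], [0, 0, -9.2], -1],
    [[0, 0, 0], [0, 0, -9.2], -1],
    [[0, 0, 0], [0, 0, -9.2], -1],
    [[0, 0, 0], [0, 0, -9.2], -1],
    [[0, 0, 0], [0, 0, -9], -1],
    [[0, 0, 0], [0, 0, 0], -1],
    [[0, 0, 0], [0, 0, 0], -1]
  ]
}}

```text
time: 10.98
position: [0.4598, 0.1887, 0.2644]
tool_rot: [3.025, 0.848, 0.0]
ft_force: [0.4, -0.1, -2.3]
grip_width: 0.436
grip_force: 25.0
```

Run:
```python
from h import *
import pickle
ctrl.get_image("wrist")
s=ctrl.get_state(); im=ctrl.get_image("wrist")[:,:,::-1]
pickle.dump(s,open("s3.pkl","wb")); cv2.imwrite("pics/w5.png",im)
Rm=R.from_rotvec(s['tool_rot']).as_matrix()
print(s['position'],s['ft_force'],"yaw",np.degrees(np.arctan2(Rm[1,0],Rm[0,0])),s['joint_positions'].round(2))
cv2.imwrite("pics/w5c.png",cv2.resize(im[0:300,130:380],None,fx=3,fy=2,interpolation=cv2.INTER_CUBIC))
```

```text
[0.45979119 0.18863826 0.26437844] [ 0.43320565 -0.49052633 -1.46649713] yaw 31.361819418974125 [ 0.38  0.06 -0.84  1.84  0.04  1.27 -1.5 ]
```

View pics/w5c.png

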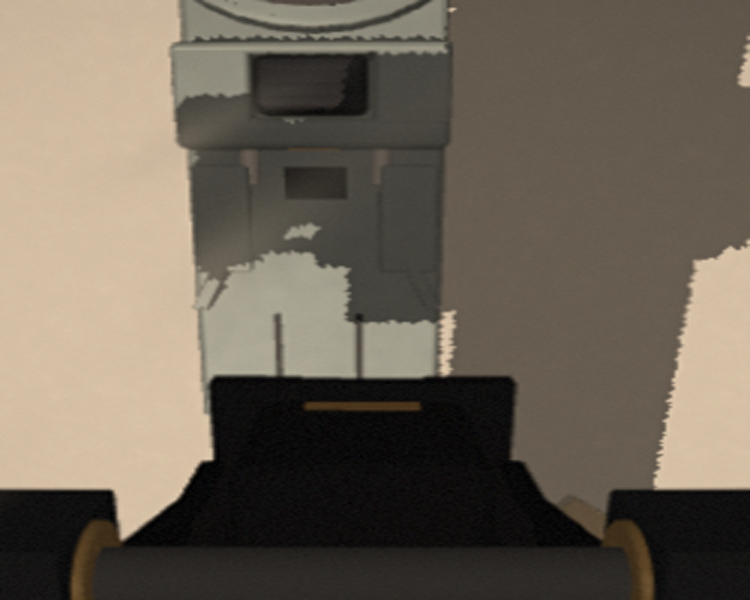

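The empty chopper bay lies ahead: button at about (234,42), runway grooves at (223,175) and (250,175), lip ends near cy 270. The held pack's front edge spans (201,189) to (301,189), level.

```bash
cat > m5.py <<'E'
from loc import *
import pickle
s=pickle.load(open("s3.pkl","rb"))
f=lambda l:np.array(l)/[3,2]+[130,0]
b=show("btn",f([[311,84]]),.04,s).mean(0)
l=show("lips cy200",f([[248,200],[381,200]]),.0265,s)
g=show("groove cy350",f([[278.5,350],[360,350]]),.012,s)
sd=show("sides cy350",f([[204.5,350],[437,350]]),.012,s)
eb=show("endblk near",f([[178,145],[449,145]]),.032,s)
e=show("lip rear",f([[224,270],[408,270]]),.0265,s)
for n,q in(("lip",l),("groove",g),("side",sd),("eb",eb)): print(n,np.linalg.norm(q[1]-q[0]).round(4),q.mean(0).round(4))
P=np.array([b,l.mean(0),eb.mean(0),g.mean(0),sd.mean(0)]); c=P.mean(0); d=np.linalg.svd(P-c)[2][0]; d*=np.sign(d[0])
yaw=np.degrees(np.arctan2(d[1],d[0])); n=np.array([-d[1],d[0]])
print("axis yaw",yaw,"lat resid mm",((P-c)@n*1e3).round(2))
o=e.mean(0)+.022*d; o=c+d*((o-c)@d)
print("org from lip rear",o," from btn",c+d*((b-c)@d-.061))
Rm=R.from_rotvec(s['tool_rot']).as_matrix()
# pack in tool: front top foot edge; tool z of that point: 0.051+ (grasp) ; pack bottom at TCP z-(.104-.012)
z=s['position'][2]-.0922+.008
pf=show("pack front",f([[213,378],[514,378]]),z,s); v=pf[0]-pf[1]
print("pack w",np.linalg.norm(v),"yaw",np.degrees(np.arctan2(-v[0],v[1])))
po=pf.mean(0)-.032*Rm[:2,0]; q=Rm.T@(np.r_[po,z]-s['position']); print("pack org in tool",q)
m=o-.07*d; print("mouth",m,"pack->mouth in tool", Rm.T@np.r_[m-po,0],"dyaw",yaw-np.degrees(np.arctan2(Rm[1,0],Rm[0,0])))
E
python3 m5.py
```

```text
btn [[0.558, 0.2659]]
lips cy200 [[0.5044, 0.258], [0.5263, 0.222]]
groove cy350 [[0.4426, 0.2122], [0.4575, 0.1879]]
sides cy350 [[0.4291, 0.2344], [0.4715, 0.1649]]
endblk near [[0.5151, 0.2882], [0.5581, 0.2173]]
lip rear [[0.4716, 0.2482], [0.5026, 0.1971]]
lip 0.0421 [0.5153 0.24  ]
groove 0.0285 [0.45   0.2001]
side 0.0814 [0.4503 0.1997]
eb 0.0829 [0.5366 0.2528]
axis yaw 31.493126762206433 lat resid mm [-0.06  0.16 -0.05  0.22 -0.27]
org from lip rear [0.50593963 0.23405863]  from btn [0.50595901 0.2340705 ]
pack front [[0.4706, 0.2272], [0.4992, 0.1803]]
pack w 0.05490218801202286 yaw 31.36275704180945
pack org in tool [-0.00269978  0.00019137  0.08419996]
mouth [0.44625043 0.19749089] pack->mouth in tool [-4.25757821e-03 -1.48097190e-02 -2.21219066e-06] dyaw 0.13130734323230797
```

>>> {"method": "drive_tool", "body": {
  "motion": [
    [[-0.5, -1.5, 0], [0, 0, -0.1], -1],
    [[0, 0, 2], [0, 0, 0], -1],
    [[0, 0, 4], [0, 0, 0], -1],
    [[0, 0, 4], [0, 0, 0], -1],
    [[0, 0, 3], [0, 0, 0], -1],
    [[0, 0, 1.5], [0, 0, 0], -1],
    [[0, 0, 0.8], [0, 0, 0], -1],
    [[0, 0, 0], [0, 0, 0], -1],
    [[0, 0, 0], [0, 0, 0], -1]
  ]
}}

```text
time: 12.2
position: [0.4484, 0.1992, 0.1123]
tool_rot: [3.023, 0.854, 0.003]
ft_force: [0.8, 0.6, -1.7]
grip_width: 0.437
grip_force: 25.0
```

```bash
cat > st.py <<'E'
from h import *
s=ctrl.get_state(); Rm=R.from_rotvec(s['tool_rot']).as_matrix()
yaw=np.radians(31.49); d=np.array([np.cos(yaw),np.sin(yaw)]); o=np.array([.50595,.23406])
p=s['position'][:2]+Rm[:2,:2]@[-.0027,.0002]-o
print("t",s['time'],"along",p@d*1e3,"lat(left+)",(d[0]*p[1]-d[1]*p[0])*1e3,"z",s['position'][2]-.1043,"dyaw",np.degrees(np.arctan2(Rm[1,0],Rm[0,0])-yaw),"F",s['ft_force'].round(2),"Fal",s['ft_force'][:2]@d)
E
python3 st.py
```

```text
t 12.2 along -69.99578821642383 lat(left+) 0.08066158153043415 z 0.007954406170223735 dyaw 0.07615095541280081 F [ 0.76  0.65 -1.72] Fal 0.9846763792521035
```

>>> {"method": "drive_tool", "body": {
  "motion": [
    [[0, 0, 0.3], [0, 0, 0], -1],
    [[0, 0, 0.2], [0, 0, 0], -1],
    [[0, 0, 0.1], [0, 0, 0], -1],
    [[0, 0, 0], [0, 0, 0], -1],
    [[0, 0, 0], [0, 0, 0], -1]
  ]
}}

```text
time: 12.82
position: [0.4477, 0.1988, 0.1052]
tool_rot: [3.023, 0.855, -0.0]
ft_force: [0.6, -0.5, -2.0]
grip_width: 0.429
grip_force: 25.0
```

```bash
python3 st.py
```

```text
t 12.825 along -70.78421093433343 lat(left+) 0.1521512270881084 z 0.0009197064108027453 dyaw 0.0853553186337301 F [ 0.63 -0.48 -1.98] Fal 0.2832667003729536
```

>>> {"method": "drive_tool", "body": {
  "motion": [
    [[0.5, 0, 0.05], [0, 0, 0], -1],
    [[0.8, 0, 0], [0, 0, 0], -1],
    [[0.8, 0, 0], [0, 0, 0], -1],
    [[0.8, 0, 0], [0, 0, 0], -1],
    [[0.8, 0, 0], [0, 0, 0], -1],
    [[0.6, 0, 0], [0, 0, 0], -1],
    [[0.4, 0, 0], [0, 0, 0], -1],
    [[0, 0, 0], [0, 0, 0], -1],
    [[0, 0, 0], [0, 0, 0], -1]
  ]
}}

```text
time: 13.95
position: [0.4875, 0.2232, 0.1046]
tool_rot: [3.023, 0.855, -0.001]
ft_force: [-0.5, 0.6, -1.9]
grip_width: 0.436
grip_force: 25.0
```

```bash
python3 st.py
```

```text
t 13.95 along -24.070894580448236 lat(left+) 0.20726041883742732 z 0.00033061233323045114 dyaw 0.08822621990516906 F [-0.54  0.62 -1.92] Fal -0.1341666877755326
```

>>> {"method": "drive_tool", "body": {
  "motion": [
    [[0.3, 0, 0], [0, 0, 0], -1],
    [[0.3, 0, 0], [0, 0, 0], -1],
    [[0.3, 0, 0], [0, 0, 0], -1],
    [[0.2, 0, 0], [0, 0, 0], -1],
    [[0.2, 0, 0], [0, 0, 0], -1],
    [[0.2, 0, 0], [0, 0, 0], -1],
    [[0.1, 0, 0], [0, 0, 0], -1],
    [[0, 0, 0], [0, 0, 0], -1]
  ],
  "force": 40
}}

```text
time: 14.95
position: [0.5003, 0.2311, 0.1044]
tool_rot: [3.022, 0.854, -0.005]
ft_force: [-4.9, -2.3, 3.7]
grip_width: 0.431
grip_force: 40.0
```

```bash
python3 st.py
```

```text
t 14.95 along -9.025433479655238 lat(left+) 0.25646294820717275 z 7.788511302604662e-05 dyaw 0.08292269137206568 F [-4.92 -2.25  3.66] Fal -5.374887141690212
```

>>> {"method": "drive_tool", "body": {
  "motion": [
    [[0.1, 0, 0], [0, 0, 0], -1],
    [[0.1, 0, 0], [0, 0, 0], -1],
    [[0.1, 0, 0], [0, 0, 0], -1],
    [[0.1, 0, 0], [0, 0, 0], -1],
    [[0, 0, 0], [0, 0, 0], -1]
  ]
}}

```text
time: 15.58
position: [0.5045, 0.2337, 0.1044]
tool_rot: [3.023, 0.855, -0.001]
ft_force: [-3.4, -1.8, 0.2]
grip_width: 0.432
grip_force: 40.0
```

```bash
python3 st.py
```

```text
t 15.575 along -4.1188710289712915 lat(left+) 0.2531484941558878 z 0.0001431551697787803 dyaw 0.08754267278412645 F [-3.43 -1.76  0.23] Fal -3.84584185559807
```

>>> {"method": "drive_tool", "body": {
  "motion": [
    [[0.1, 0, 0], [0, 0, 0], -1],
    [[0, 0, 0], [0, 0, 0], -1]
  ]
}}

```text
time: 15.82
position: [0.5056, 0.2343, 0.1046]
tool_rot: [3.023, 0.855, -0.001]
ft_force: [-3.9, -2.1, 0.7]
grip_width: 0.437
grip_force: 40.0
```

```bash
python3 st.py
```

```text
t 15.825 along -2.9117586926109857 lat(left+) 0.2156159175388198 z 0.0002867511055312799 dyaw 0.08414806067882306 F [-3.93 -2.14  0.67] Fal -4.4691543439940515
```

>>> {"method": "drive_tool", "body": {
  "motion": [
    [[0.1, 0, 0], [0, 0, 0], -1],
    [[0, 0, 0], [0, 0, 0], -1]
  ]
}}

```text
time: 16.08
position: [0.5065, 0.2349, 0.1047]
tool_rot: [3.023, 0.855, -0.0]
ft_force: [-3.9, -2.8, 0.0]
grip_width: 0.434
grip_force: 40.0
```

```bash
python3 st.py
```

```text
t 16.075 along -1.812907771738992 lat(left+) 0.24257706423825187 z 0.00036882117942416137 dyaw 0.0862809445241891 F [-3.94 -2.8   0.02] Fal -4.81599909212171
```

>>> {"method": "drive_tool", "body": {
  "motion": [
    [[0.1, 0, 0], [0, 0, 0], -1],
    [[0, 0, 0], [0, 0, 0], -1]
  ]
}}

```text
time: 16.32
position: [0.5073, 0.2354, 0.1047]
tool_rot: [3.023, 0.855, -0.0]
ft_force: [-3.7, -2.1, 0.5]
grip_width: 0.439
grip_force: 40.0
```

```bash
python3 st.py
```

```text
t 16.325 along -0.821112653663473 lat(left+) 0.23674563679510593 z 0.00038122390290468156 dyaw 0.08514288885416846 F [-3.67 -2.07  0.46] Fal -4.207097098905041
```

>>> {"method": "drive_tool", "body": {
  "motion": [
    [[0.1, 0, 0], [0, 0, 0], -1],
    [[0, 0, 0], [0, 0, 0], -1]
  ]
}}

```text
time: 16.58
position: [0.5082, 0.2359, 0.1047]
tool_rot: [3.023, 0.855, -0.0]
ft_force: [-4.0, -2.8, -1.0]
grip_width: 0.433
grip_force: 40.0
```

```bash
python3 st.py
```

```text
t 16.575 along 0.13714651728081342 lat(left+) 0.21304194452573683 z 0.0003816032502598071 dyaw 0.0876007053270534 F [-3.96 -2.83 -0.95] Fal -4.857046906519954
```

>>> {"method": "drive_tool", "body": {
  "motion": [
    [[0.05, 0, 0], [0, 0, 0], -1],
    [[0.05, 0, 0], [0, 0, 0], -1],
    [[0, 0, 0], [0, 0, 0], -1]
  ]
}}

```text
time: 16.95
position: [0.5089, 0.2364, 0.1047]
tool_rot: [3.023, 0.855, -0.0]
ft_force: [-4.0, -2.7, 0.0]
grip_width: 0.429
grip_force: 40.0
```

```bash
python3 st.py
```

```text
t 16.95 along 1.0866961524354428 lat(left+) 0.238091709574067 z 0.0003727926439895529 dyaw 0.08806345150259313 F [-4.01 -2.73  0.04] Fal -4.847305603569412
```

>>> {"method": "drive_tool", "body": {
  "motion": [
    [[0.05, 0, 0], [0, 0, 0], -1],
    [[0.05, 0, 0], [0, 0, 0], -1],
    [[0, 0, 0], [0, 0, 0], -1]
  ]
}}

```text
time: 17.32
position: [0.5097, 0.2369, 0.1045]
tool_rot: [3.023, 0.855, -0.001]
ft_force: [-4.5, -3.0, -1.0]
grip_width: 0.435
grip_force: 40.0
```

```bash
python3 st.py
```

```text
t 17.325 along 1.9858359588133594 lat(left+) 0.20880856228473255 z 0.00023193951273009494 dyaw 0.08371713260178806 F [-4.46 -2.99 -0.96] Fal -5.3669159279248175
```

>>> {"method": "drive_tool", "body": {
  "motion": [
    [[0.05, 0, 0], [0, 0, 0], -1],
    [[0, 0, 0], [0, 0, 0], -1]
  ]
}}

```text
time: 17.58
position: [0.5101, 0.2371, 0.1045]
tool_rot: [3.023, 0.855, -0.001]
ft_force: [-4.0, -1.9, -1.9]
grip_width: 0.432
grip_force: 40.0
```

```bash
python3 st.py
```

```text
t 17.575 along 2.479461025319188 lat(left+) 0.24448075513650308 z 0.00023665671819977918 dyaw 0.08651794584046367 F [-3.98 -1.91 -1.87] Fal -4.394656346243411
```

>>> {"method": "drive_tool", "body": {
  "motion": [
    [[0.05, 0, 0], [0, 0, 0], -1],
    [[0, 0, 0], [0, 0, 0], -1]
  ]
}}

```text
time: 17.82
position: [0.5106, 0.2374, 0.1045]
tool_rot: [3.023, 0.855, -0.001]
ft_force: [-4.6, -3.4, -0.9]
grip_width: 0.434
grip_force: 40.0
```

```bash
python3 st.py
```

```text
t 17.825 along 2.964849143282211 lat(left+) 0.2092307263891187 z 0.00023722240273302275 dyaw 0.0820770572945773 F [-4.58 -3.39 -0.88] Fal -5.678976987912266
```

>>> {"method": "drive_tool", "body": {
  "motion": [
    [[-0.1, 0, 0], [0, 0, 0], -1],
    [[-0.1, 0, 0], [0, 0, 0], -1],
    [[0, 0, 0], [0, 0, 0], -1]
  ]
}}

```text
time: 18.2
position: [0.5094, 0.2367, 0.1048]
tool_rot: [-3.023, -0.855, -0.002]
ft_force: [-1.8, -1.6, -2.3]
grip_width: 0.427
grip_force: 40.0
```

```bash
python3 st.py
```

```text
t 18.2 along 1.6479041190021086 lat(left+) 0.2499989099954222 z 0.0005479588589420437 dyaw 0.08857379050477465 F [-1.76 -1.65 -2.33] Fal -2.3648664945314235
```

>>> {"method": "drive_tool", "body": {
  "motion": [
    [[-0.1, 0, 0], [0, 0, 0], -1],
    [[-0.1, 0, 0], [0, 0, 0], -1],
    [[0, 0, 0], [0, 0, 0], -1]
  ]
}}

```text
time: 18.58
position: [0.5089, 0.2364, 0.1056]
tool_rot: [-3.022, -0.855, -0.007]
ft_force: [3.9, 1.9, -2.5]
grip_width: 0.432
grip_force: 40.0
```

```bash
python3 st.py
```

```text
t 18.575 along 1.0116156322190588 lat(left+) 0.2725070855133635 z 0.0012744320372615747 dyaw 0.09009560315149805 F [ 3.94  1.95 -2.5 ] Fal 4.3741980365996875
```

The pull-back is held: about 4 N of tug with almost no travel, so the catch has engaged. I'll relax, release and lift off.

>>> {"method": "drive_tool", "body": {
  "motion": [
    [[0.2, 0, 0], [0, 0, 0], -1],
    [[0, 0, 0], [0, 0, 0], -1],
    [[0, 0, 0], [0, 0, 0], 0.3],
    [[0, 0, 0], [0, 0, 0], 1],
    [[0, 0, 0], [0, 0, 0], 1],
    [[0, 0, 0], [0, 0, 0], 1],
    [[0, 0, 0], [0, 0, 0], 1],
    [[0, 0, -2], [0, 0, 0], 1],
    [[0, 0, -4], [0, 0, 0], 1],
    [[-1, 0, -5], [0, 0, 0], 1],
    [[-3, 0, -4], [0, 0, 0], 1],
    [[0, 0, 0], [0, 0, 0], 1]
  ]
}}

```text
time: 20.08
position: [0.4755, 0.2163, 0.2594]
tool_rot: [3.02, 0.854, 0.012]
ft_force: [0.3, 0.2, 0.0]
grip_width: 0.995
grip_force: 0.0
```

Run:
```python
from h import *
import pickle
for _ in range(3): ctrl.get_image("wrist")
s=ctrl.get_state(); im=ctrl.get_image("wrist")[:,:,::-1]
pickle.dump(s,open("s4.pkl","wb"))
print(s['time'],s['position'],s['ft_force'])
t=ctrl.get_image("top")[:,:,::-1]
a=cv2.resize(im[0:250,150:350],(480,600),interpolation=cv2.INTER_CUBIC); b=cv2.resize(t[120:270,90:380],(310,160))
o=np.zeros((600,790,3),np.uint8); o[:,:480]=a; o[:160,480:]=b; cv2.imwrite("pics/w6c.png",o)
```

```text
20.225 [0.47502656 0.21534396 0.25469719] [-0.88793352 -0.1533631  -0.59078286]
```

View pics/w6c.png

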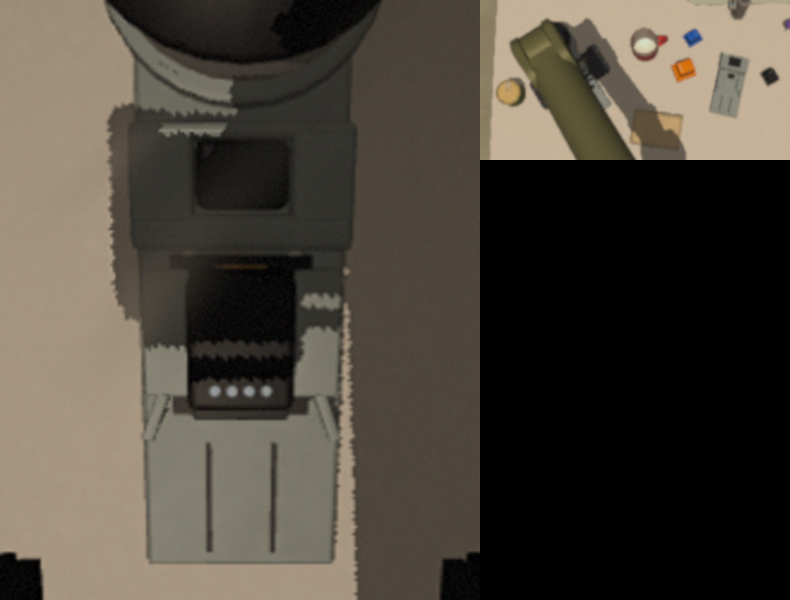

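The pack sits in the chopper against the end block, with its rear top edge at about (250,170). It has not sprung back, and the bystanders are where they were. I'll check the seating distance and hand in.

Run:
```python
from loc import *
import pickle
s=pickle.load(open("s4.pkl","rb"))
f=lambda l:np.array(l)/2.4+[150,0]
b=show("btn",f([[243,175]]),.04,s)[0]; p=show("rear",f([[190,407],[292,407]]),.068,s).mean(0)
d=np.linalg.norm(b-p); print("btn-rear mm (78.7 measured at home in charger)",d*1e3)
if d<.086: print(ctrl.close_job())
```

```text
btn [[0.5583, 0.2658]]
rear [[0.4807, 0.24], [0.4995, 0.2094]]
btn-rear mm (78.7 measured at home in charger) 79.61354788548743
the job is handed in; nothing more can be done
None
```

The pack is out of the charger and home in the chopper: its catch held against a gentle tug of about 4 N, it stayed put after I let go, and I handed the job in at about 20 s (no verdict was shown).

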